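# Stow the finished bridges in the snap-lid box

### The job

Put the loose rosewood bridges away: first swing the lamp away from over the wooden box, round to the green vise, so that its head is over the bridge held in the jaws and stays there. Then pinch the two sprung steel tabs on the box's cover together to free it, lift it off, lay it right way up on the cork mat and let go, and put every loose bridge lying on the bench into the box. Finally put the cover back, fully down on the box, with both tabs sprung out again so that it is locked, and leave the hammer, screwdriver and tuning key on the bench where they are.

Things in the scene. Friction and masses are not known exactly. Their poses are not given: they have to be found in the camera images.
- box: Open wooden box fixed to the bench, 235 (x) x 150 (y) mm, rim 75 mm high; walls 10, floor 8 mm thick (inside 215 x 130 mm). In the middle of each long inner wall a steel strike plate (50 mm along x, 7 mm proud, 62 to 70 mm up), under which the cover's bolts catch. Origin: centre of its underside on the bench, x along its length, z up.
- cover: Loose wooden plate 235 (x) x 150 (y) x 8 mm, 0.3 kg. Origin: centre of the plate's underside. Shut: origin 75 mm above the box's, axes along the box's (half turn fits too). Below it 4 tapered pegs, 19 mm thick, 30 mm long, fit in the box with 3 mm play; on a flat surface it stands on them. Locked unless both tabs on its top are pinched; lift and refit it by the pinched tabs.
- tab_l (a joint): Travel of the sprung tab on the cover's +y side, m: 0 sprung fully out (bolt out), 0.009 pressed fully in toward the middle, its stop; over 0.005 the bolt is free. Spring force 3 N at 0, about 6 N at the stop; it springs out when released. The other tab is its mirror image.
- tab_r (a joint): The same for the tab on the cover's -y side.
- tab_l_pad (a point): Middle of the outer face of the +y tab: an upright steel plate 32 mm wide (cover's x), 8 mm thick, from 10 to 46 mm above the cover's origin, faced along the cover's y. Sprung out, the point is at y = 30 mm, z = 32 mm from the cover's origin (60 mm over both tabs; 42 mm when pinched).
- tab_r_pad (a point): The same point on the -y tab.
- lamp_arm (a joint): Swing of the lamp arm about its upright post, rad, -0.3 to 1.7; about 0 at the start, the head over the box; it grows clockwise seen from above, toward the vise; the head is over the vise at about 1.2. Friction of about 1.2 N at the head: it stays where it is left.
- lamp_head (a point): Middle of the upright round black knob on top of the lamp's head: 24 mm thick, from 215 to 260 mm above the bench; this point is on its axis, 240 mm up, 252 mm from the post's axis. Below it the round aluminium head, 116 mm across, spans 169 to 215 mm above the bench. Take it by the knob or push it sideways.
- lamp_post (a point): Point on the axis of the lamp's upright steel post (22 mm thick), at the level of the arm, 205 mm above the bench; the hinge axis of the lamp arm. Fixed in a run.
- vise_jaws (a point): Top of the rosewood bridge held in the jaws of the small green vise, midway between the jaws, about 97 mm above the bench. The vise is fixed, about 90 mm square; its place varies. The lamp's head belongs over this point.
- mat: Cork mat fixed flat on the bench, 270 (x) x 180 (y) x 4 mm: the place to lay the cover. Origin: centre of its underside, on the bench.
- bridge1: Loose rosewood charango bridge, dark red-brown bar 90 mm long (x), 26 mm wide (y), 12 mm high, with a 12 mm wide, 4 mm high ridge along its middle (16 mm in all), 45 g. Lies flat on the bench at the start, or is absent (None). Origin: centre of its underside. Any place in the box will do.
- bridge2: Loose rosewood charango bridge, dark red-brown bar 100 mm long (x), 26 mm wide (y), 12 mm high, with a 12 mm wide, 4 mm high ridge along its middle (16 mm in all), 45 g. Lies flat on the bench at the start, or is absent (None). Origin: centre of its underside. Any place in the box will do.
- bridge3: Loose rosewood charango bridge, dark red-brown bar 90 mm long (x), 26 mm wide (y), 12 mm high, with a 12 mm wide, 4 mm high ridge along its middle (16 mm in all), 45 g. Lies flat on the bench at the start, or is absent (None). Origin: centre of its underside. Any place in the box will do.
- bridge4: Loose rosewood charango bridge, dark red-brown bar 100 mm long (x), 26 mm wide (y), 12 mm high, with a 12 mm wide, 4 mm high ridge along its middle (16 mm in all), 45 g. Lies flat on the bench at the start, or is absent (None). Origin: centre of its underside. Any place in the box will do.
- hammer: Brass tack hammer with a wooden handle, 200 mm long, lying beyond the work. A bystander: leave it where it lies.
- screwdriver: Stubby screwdriver with a red handle, 110 mm long, lying on the robot's side of the bench. A bystander: leave it where it lies.
- tuning_key: Chrome T-shaped tuning key, about 90 mm long, lying on the robot's side of the bench. A bystander: leave it where it lies.
There are look-alikes about, which are no part of the job. What is meant by the part that bears vise_jaws is not orange or red, and is the larger of those in its own colour.

How it is judged:
By the outcome, as a careful person would: the job done as asked, in the order asked, and still so for the second after the job is handed in, with the robot touching nothing.
Of bridge1, bridge2, bridge3, bridge4 only 2 to 4 are there at a start; the rules pass over those that are not, and their reading is None.
At some moment in a run one of bridge1, bridge2, bridge3, bridge4 may be knocked a few centimetres aside while the robot is not near it.
It also fails if it takes over 208 s, if anything falls off the work surface, if the arm or the gripper's body presses on something with over 40 N, if the wrist force passes 120 N, or if a joint passes its speed limit or range.

### The arm

A 7-joint arm with a two-finger parallel gripper is mounted at the origin on the work surface. World frame = base frame: x ahead of the robot, y to its left, z up, the work surface at z = 0. Lengths are in m, angles in degrees, forces in N, time in s.
With the tool pointing down it reaches from about 0.425 to 0.875 m from the base axis. Payload 4.7 kg.
Tool frame: the origin (TCP) lies at the very end of the fingers, on their centre line; the grasp point (between the pads) lies 19 mm behind it; z points along the fingers, y is the direction in which the jaws open and shut (so a half turn about z gives the same grasp; the last joint's range is limited). The gripper opens to 87 mm and grips with 3 to 60 N. Pads are 19 mm wide; open, the fingers measure 117 mm over their backs; the gripper's body (75 mm by 190 mm) begins 51 mm behind the grasp point.
Start: joints at [73.459, 18.392, -4.016, 83.108, 1.295, 78.541, -3.26], TCP at [0.194, -0.62, 0.223] pointing down, gripper open.
Joint ranges: [-163.93, 163.93], [-17.29, 119.83], [-79.2, 71.16], [3.27, 140.29], [-89.18, 269.18], [5.43, 117.66], [-154.24, 154.24]. Speed limits (degrees/s): [147.25, 147.25, 180, 180, 180, 180, 180].

### API

Orientations are given as [roll, pitch, yaw] about the fixed x, y, z axes, in that order (R = Rz(yaw) Ry(pitch) Rx(roll)).
In Python, from cell import * gives the robot as it stands.
- The arm moves only by the tool drive_tool, never from a script. Its argument "moves" is text: rows parted by semicolons, each of 5 numbers parted by spaces: the shift along the tool's x, y, z in m, then the turn about the tool's z in degrees, then the gripper's target within -1 to 1 (fully open at 1, half-way at 0, shut at -1). In form: x y z yaw fingers; .... A call has exactly 8 rows; each row is the pose to reach, as a shift and turn from the pose commanded when the call began, along the tool's axes at that moment; what a row does not reach only later rows make up. A row lasts 1/10 s, in which the tool goes at most 50 mm and 8.59 degrees, less where a joint would pass 70% of its speed; a pose out of reach is approached as far as the arm can. A call with a gripper value outside its range is refused whole. The fingers move at their own pace and stop on an object; "grip_force" is the grip in N (left out, the last holds). Time passes only in rows, so rows that repeat a pose let the fingers close, or fill a call up. It gives the time, the measured TCP pose, the force and the opening at its end, in the units of the state.
- get_obs(): the state, without advancing time (a new reading comes with each control period).
- read_camera(name): name is "scene" or "top" or "wrist"; returns (picture, depth): 384x512x3 uint8, red, green, blue; 384x512 float32, m along the optical axis (not along the pixel's ray), 0 where there is no reading.
- calibration(name): a dict with "intrinsics" (3x3 intrinsics, pixels), "k1" (the pictures are not rectified: a ray, as slopes to the right and down, at radius r is drawn at 1 + k1 r^2 times it, then the intrinsics apply), "cam_to_world" (4x4, takes a point from camera to world coordinates); the wrist camera has in their place "T_tool_cam" (4x4, takes a point from camera to tool coordinates, whose origin is the TCP and whose axes are the flange's). Camera axes: x right, y up, looking along -z (the intrinsics and any distortion apply to the point x, -y, -z); pixel columns grow to the right and rows downward; lengths in m; the calibration is good to about 2 mm. A picture is of the moment at which its call begins: read the wrist's pose just before it. calibration takes no time and is no camera call.
- sign_off(): hands the job in, once; it reports no verdict.
Trained networks look in the newest picture that a camera, given by its name, has taken for a name from the list of things; names that differ only in an ending like _2 or _b are one class to them, and where a whole thing is asked for, a point or a joint stands for the part that bears it (a point fixed in the world has none). Each returns a list of dicts, best first, with "conf" (0 to 1); they miss things now and then, are a little off and sometimes report something else, mostly with a low value. They report only what shows in the picture. A call takes as long as a camera call. They do not tell look-alikes from the thing itself.
- search_frame(camera, name): "uv" ([column, row] in pixels, amid what is visible of it).
- pinpoint(camera, name): "uv" ([column, row] in pixels: a listed point, or the origin of a listed thing).
The state is a dict: "time_s": time; "qpos": joint angles; "joint_velocities": joint speeds; "effort": joint torques, N m; "tool_pos": TCP position; "tool_rot": TCP orientation; "force": force on the tool from outside, world axes, zero at the start; "wrist_torque": the same for the moment, N m; "grip_width": finger opening in m.
Only numpy, scipy, OpenCV 4.12 (cv2) and the standard library are available. Lean on these libraries where they do the work, as an engineer would, in place of code of your own. Each camera call takes 0.05 s, during which the arm holds its last target. There are 200 camera calls.

## Working session

There is one attempt and no reset: what is moved stays moved. The work goes in short steps, Python scripts to look and compute and a tool call to move; the robot and the scene stay as the last step left them, time stands still between calls to the robot, and variables do not carry over. Pictures are saved under pics/ and viewed, about 12 in all and at most 16, crops included, and the job is handed in when it is done.

Besides the shell and the picture viewer there is one more tool, called after "Call:" as name(argument=value, ...) on one line, values as JSON. drive_tool: Moves the arm, as the interface text tells. Its arguments: {"type":"object","properties":{"moves":{"type":"string"},"grip_force":{"type":"number"}},"required":["moves"]}

```bash
ls; mkdir -p pics
cat > h.py <<'E'
from cell import *
import numpy as np, cv2
from scipy.spatial.transform import Rotation as R
def pose():
    o=get_obs(); T=np.eye(4); T[:3,:3]=R.from_euler('xyz',o['tool_rot'],degrees=True).as_matrix(); T[:3,3]=o['tool_pos']; return T
def cam(name):
    c=calibration(name)
    M=np.array(c['cam_to_world']) if 'cam_to_world' in c else pose()@np.array(c['T_tool_cam'])
    return np.array(c['intrinsics']),c['k1'],M
def ray(C,uv):
    K,k1,M=C
    p=cv2.undistortPoints(np.array([[uv]],float),K,np.array([k1,0,0,0,0.]))[0,0]
    return M[:3,:3]@np.array([p[0],-p[1],-1.]),M[:3,3]
def at_z(C,uv,z):
    d,o=ray(C,uv); return o+d*(z-o[2])/d[2]
def at_d(C,uv,dep):
    d,o=ray(C,uv); return o+d*dep
def proj(C,P):
    K,k1,M=C
    q=np.linalg.inv(M)@np.append(P,1); x,y=q[0]/-q[2],-q[1]/-q[2]; s=1+k1*(x*x+y*y)
    return K[0,0]*x*s+K[0,2],K[1,1]*y*s+K[1,2]
def save(n,img): cv2.imwrite('pics/'+n+'.png',img[:,:,::-1])
E
python3 - <<'E'
from h import *
print(get_obs())
for n in ['top','scene']:
    im,d=read_camera(n); save(n+'0',im); np.save(n+'d.npy',d); C=cam(n); print(n,C[2].round(3).tolist(),C[0].tolist())
    for t in ['box','cover','tab_l_pad','tab_r_pad','lamp_head','lamp_post','vise_jaws','mat','bridge1','bridge2','hammer','screwdriver','tuning_key']:
        for r in pinpoint(n,t)[:5]:
            u=r['uv']; dd=d[min(383,max(0,int(u[1]))),min(511,max(0,int(u[0])))]
            print(t,round(r['conf'],2),np.round(u),at_d(C,u,dd).round(3))
E
```

```text
pics
{'time_s': 0.0, 'qpos': array([73.45686542, 18.4386338 , -4.01471425, 83.17613625,  1.29553974,
       78.53734656, -3.25817417]), 'joint_velocities': array([ 0.06570453,  0.09250952,  0.0270509 ,  0.07164404, -0.0324459 ,
       -0.01894912,  0.02868186]), 'effort': array([-2.76991696e-04, -4.91295326e+01, -4.04038550e-01, -3.12532139e+01,
       -6.40063081e-02,  4.35277924e-02,  1.67556700e-04]), 'tool_pos': array([ 0.19362473, -0.61992347,  0.22145538]), 'tool_rot': array([-1.79893150e+02,  6.42121073e-03,  1.73540756e+01]), 'force': array([ 0.21410699, -0.42076881, -0.10767007]), 'wrist_torque': array([ 0.05134592, -0.07015413, -0.00017811]), 'grip_width': 0.08669758733826884}
top [[0.005, 0.997, -0.071, 0.394], [-1.0, 0.005, -0.0, -0.003], [0.0, 0.071, 0.997, 1.514], [0.0, 0.0, 0.0, 1.0]] [[484.88988987984936, 0.0, 257.63381865497564], [0.0, 484.88988987984936, 190.21234827729285], [0.0, 0.0, 1.0]]
cover 0.72 [229. 170.] [0.539 0.075 0.213]
tab_l_pad 0.73 [385. 184.] [ 0.524 -0.4    0.005]
tab_r_pad 0.68 [169.  95.] [0.743 0.239 0.216]
lamp_head 0.66 [231. 160.] [0.562 0.0
[... 1388 characters left out ...]
.71 [367. 323.] [0.713 0.421 0.096]
vise_jaws 0.62 [366. 158.] [0.203 0.272 0.073]
vise_jaws 0.56 [402. 214.] [0.352 0.428 0.064]
mat 0.87 [142. 169.] [ 0.514 -0.39   0.005]
bridge1 0.78 [220. 183.] [ 0.454 -0.123  0.012]
bridge1 0.63 [191. 228.] [ 0.633 -0.124  0.005]
bridge1 0.55 [185. 178.] [ 0.489 -0.234  0.012]
bridge2 0.78 [220. 183.] [ 0.454 -0.123  0.012]
bridge2 0.63 [191. 228.] [ 0.633 -0.124  0.005]
bridge2 0.55 [185. 178.] [ 0.489 -0.234  0.012]
hammer 0.9 [177. 264.] [ 0.756 -0.091  0.025]
hammer 0.39 [351. 218.] [0.398 0.295 0.016]
screwdriver 0.74 [311. 193.] [ 0.353  0.149 -0.004]
screwdriver 0.29 [301. 288.] [0.746 0.252 0.22 ]
tuning_key 0.59 [346. 217.] [0.396 0.281 0.007]
```

```bash
python3 -c "
import cv2
a=cv2.imread('pics/top0.png');cv2.imwrite('pics/top0b.png',cv2.resize(a[60:330,70:470],None,fx=2,fy=2,interpolation=3))
a=cv2.imread('pics/scene0.png');cv2.imwrite('pics/scene0b.png',cv2.resize(a[90:384,80:480],None,fx=2,fy=2,interpolation=3))"
```

```text
(no output)
```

View pics/top0b.png

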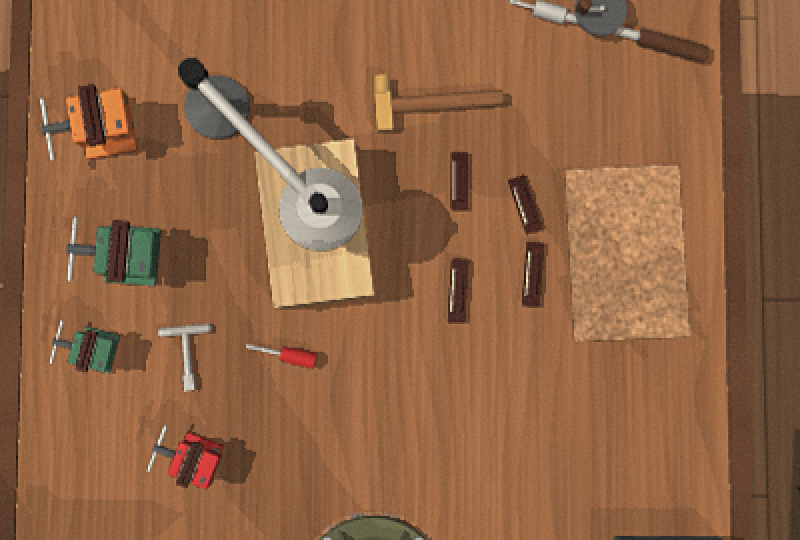

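View pics/scene0b.png

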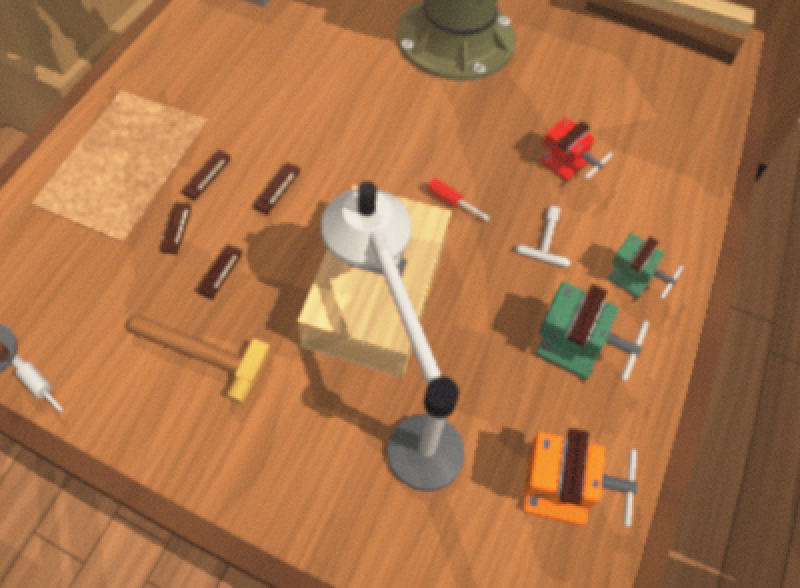

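The top view shows the lamp head over the box at crop (318,203), four bridges at (459,180), (525,203), (457,290) and (534,274), and the mat at (628,253). The larger green vise is at crop (128,252), with a smaller green one and the orange and red look-alikes around it. The scene view agrees.

```bash
cat >> h.py <<'E'
def tri(obs):
    A=np.zeros((3,3));b=np.zeros(3)
    for C,uv in obs:
        d,o=ray(C,uv);d=d/np.linalg.norm(d);P=np.eye(3)-np.outer(d,d);A+=P;b+=P@o
    p=np.linalg.solve(A,b);return p
def go(p,yaw=None):
    "shift in tool axes and turn about tool z to reach world p, yaw"
    o=get_obs();T=pose();s=T[:3,:3].T@(np.array(p)-T[:3,3])
    # tool z is down: turn about tool z of +a changes yaw by -a
    t=None if yaw is None else -(((yaw-o['tool_rot'][2])+90)%180-90)
    print('shift',s.round(4),'turn',t,'| now',o['tool_pos'].round(4),o['tool_rot'].round(2),'t',o['time_s'])
E
python3 - <<'E'
from h import *
T,S=cam('top'),cam('scene')
def f(n,a,b): print(n,at_z(T,a,{'head':.24,'post':.205,'vise':.097}[n]).round(4),at_z(S,b,{'head':.24,'post':.205,'vise':.097}[n]).round(4),tri([(T,a),(S,b)]).round(4))
r={}
for n,t in [('head','lamp_head'),('post','lamp_post'),('vise','vise_jaws')]:
    a=[x['uv'] for x in pinpoint('top',t)]; b=[x['uv'] for x in pinpoint('scene',t)]
    pick=lambda L,c:min(L,key=lambda u:np.hypot(u[0]-c[0],u[1]-c[1]))
    c={'head':((231,160),(262,187)),'post':((168,96),(301,292)),'vise':((125,183),(372,247))}[n]
    if a and b: f(n,pick(a,c[0]),pick(b,c[1]))
go([.567,.07,.223],0)
E
```

```text
head [0.565  0.0686 0.24  ] [0.5577 0.0704 0.24  ] [0.5631 0.0703 0.247 ]
post [0.7383 0.2424 0.205 ] [0.749  0.2549 0.205 ] [0.7425 0.2501 0.184 ]
vise [0.5141 0.3853 0.097 ] [0.5152 0.3732 0.097 ] [0.5152 0.3784 0.1008]
shift [ 5.621e-01 -5.477e-01 -5.000e-04] turn 17.350002092529564 | now [ 0.1938 -0.6204  0.2226] [1.800e+02 1.000e-02 1.735e+01] t 1.7
```

Call:
drive_tool(moves="0.03 -0.03 -0.03 3 1;0.06 -0.06 -0.06 6 1;0.09 -0.09 -0.09 9 1;0.122 -0.122 -0.107 12 1;0.155 -0.155 -0.107 15 1;0.19 -0.188 -0.107 17.35 1;0.225 -0.221 -0.107 17.35 1;0.26 -0.254 -0.107 17.35 1")

```text
time_s: 2.5
tool_pos: [0.3669, -0.2986, 0.3299]
tool_rot: [179.9, -0.0, -0.0]
force: [1.5, -0.8, -0.5]
grip_width: 0.0867
```

```bash
python3 -c "
from h import *
go([.563,.07,.33],0)"
```

```text
shift [ 0.1961 -0.3686 -0.0004] turn -0.003372965960579677 | now [ 0.3669 -0.2986  0.3299] [ 1.7994e+02 -3.0000e-02 -0.0000e+00] t 2.5
```

Call:
drive_tool(moves="0.023 -0.044 0 0 1;0.046 -0.088 0 0 1;0.069 -0.132 0 0 1;0.092 -0.176 0 0 1;0.115 -0.22 0 0 1;0.138 -0.264 0 0 1;0.161 -0.308 0 0 1;0.184 -0.352 0 0 1")

```text
time_s: 3.3
tool_pos: [0.5509, 0.0532, 0.33]
tool_rot: [180.0, -0.1, -0.0]
force: [-0.0, -0.6, -0.8]
grip_width: 0.0874
```

```bash
python3 -c "
from h import *
C=cam('wrist');im,d=read_camera('wrist');save('w1',im)
for r in pinpoint('wrist','lamp_head'): 
  u=r['uv'];print(r['conf'],u,at_z(C,u,.24).round(4),d[int(u[1]),int(u[0])], proj(C,np.array([.563,.07,.24])))
go([.563,.07,.223],0)
p=[.563,.07,.223]"
```

```text
0.94 [231.9, 183.4] [0.5606 0.0744 0.24  ] 0.24117708 (np.float64(236.90107432324712), np.float64(180.72811025294934))
shift [ 0.0122 -0.0092  0.1063] turn 0.684881513817686 | now [0.5509 0.06   0.3292] [-1.7967e+02 -1.0000e-02  6.8000e-01] t 3.4
```

View pics/w1.png

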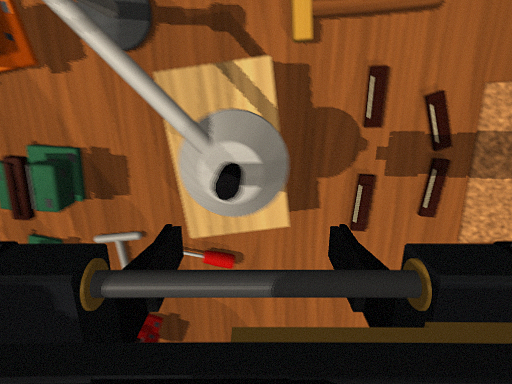

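Call:
drive_tool(moves="0.011 -0.012 0 0 1;0.011 -0.012 0.02 0 1;0.011 -0.012 0.05 0 1;0.011 -0.012 0.08 0 1;0.011 -0.012 0.1 0 1;0.011 -0.012 0.105 0 1;0.011 -0.012 0.105 0 1;0.011 -0.012 0.105 0 1")

```text
time_s: 4.2
tool_pos: [0.562, 0.0635, 0.2259]
tool_rot: [-180.0, -0.1, -0.0]
force: [-0.2, -0.1, -0.1]
grip_width: 0.0868
```

```bash
python3 -c "
from h import *
go([.562,.072,.224],0);print(get_obs()['force'])"
```

```text
shift [ 0.     -0.0085  0.0019] turn -0.016366071732974774 | now [0.562  0.0635 0.2259] [-1.8e+02 -1.2e-01 -2.0e-02] t 4.2
[-0.22703756 -0.09969815 -0.14886085]
```

Call:
drive_tool(moves="0 -0.006 0.001 0 1;0 -0.007 0.001 0 0.3;0 -0.007 0.001 0 -0.3;0 -0.007 0.001 0 -1;0 -0.007 0.001 0 -1;0 -0.007 0.001 0 -1;0 -0.007 0.001 0 -1;0 -0.007 0.001 0 -1", grip_force=6)

```text
time_s: 5.0
tool_pos: [0.5612, 0.0704, 0.2235]
tool_rot: [180.0, 0.0, -0.0]
force: [-0.2, 0.0, -0.5]
grip_width: 0.0388
```

Call:
drive_tool(moves="-0.0134 -0.0151 0 0 -1;-0.0256 -0.0313 0 0 -1;-0.0365 -0.0484 0 0 -1;-0.0459 -0.0663 0 0 -1;-0.0539 -0.0849 0 0 -1;-0.0603 -0.1041 0 0 -1;-0.0653 -0.1242 0 0 -1;-0.0686 -0.1442 0 0 -1")

```text
time_s: 5.8
tool_pos: [0.4901, 0.2147, 0.2227]
tool_rot: [179.8, 0.2, -0.0]
force: [-2.4, -1.7, -0.6]
grip_width: 0.0238
```

```bash
python3 -c "
from h import *
go([.493,.216,.224],0);print(get_obs()['force'],get_obs()['grip_width'],get_obs()['qpos'])"
```

```text
shift [ 0.0029 -0.0013 -0.0014] turn -0.015177424625662184 | now [0.4901 0.2147 0.2227] [ 1.7981e+02  1.9000e-01 -2.0000e-02] t 5.8
[-2.38453471 -1.72947664 -0.58548702] 0.023825662568958444 [  20.12415784    8.92872407  -50.85951536   97.84766001    7.16805707
   76.84727148 -122.07828209]
```

Call:
drive_tool(moves="-0.0017 -0.0202 0 0 -1;-0.0017 -0.0405 0 0 -1;-0.0001 -0.0607 0 0 -1;0.0031 -0.0807 0 0 -1;0.0079 -0.1004 0 0 -1;0.0142 -0.1196 0 0 -1;0.0221 -0.1383 0 0 -1;0.0315 -0.1563 0 0 -1")

```text
time_s: 6.6
tool_pos: [0.5224, 0.3716, 0.2229]
tool_rot: [179.9, 0.1, 0.0]
force: [-2.1, -1.3, 0.8]
grip_width: 0.0235
```

Call:
drive_tool(moves="0 0 0 0 -1;0 0 0 0 -1;0 0 0 0 -0.3;0 0 0 0 0;0 0 0 0 0.3;0 0 0 0 0.3;0 0 -0.04 0 0.5;0 0 -0.09 0 1")

```text
time_s: 7.4
tool_pos: [0.5235, 0.3693, 0.3122]
tool_rot: [179.8, 0.2, -0.0]
force: [1.4, -0.0, 0.4]
grip_width: 0.0624
```

```bash
python3 -c "
from h import *
go([.493,.216,.224],0);print(get_obs()['force'],get_obs()['grip_width'],get_obs()['qpos'])
T,S=cam('top'),cam('scene');a,d=read_camera('top');b,e=read_camera('scene');W=cam('wrist');w,_=read_camera('wrist');save('t2',a);save('s2',b);save('w2',w)
for n,t,z in [('top','lamp_head',.24),('scene','lamp_head',.24),('wrist','lamp_head',.24),('wrist','vise_jaws',.097),('scene','vise_jaws',.097)]:
  for r in pinpoint(n,t): print(n,t,round(r['conf'],2),r['uv'],at_z(cam(n),r['uv'],z).round(4))
i=np.hstack([a[100:270,80:270],b[150:320,250:440],w[:340,100:480][::2,::2]])
save('c2',cv2.resize(i,None,fx=1.4,fy=1.4,interpolation=3))
"
```

```text
shift [-0.0301  0.153   0.0889] turn -0.03741604250436126 | now [0.5235 0.3693 0.3122] [ 1.798e+02  2.300e-01 -4.000e-02] t 7.4
[ 1.44811993 -0.00875307  0.44092256] 0.06239802061693078 [  -0.47236158   23.30437412  -51.80825287   74.49123172   18.07069613
   90.86220582 -139.74251247]
top lamp_head 0.91 [114.5, 171.1] [0.5325 0.375  0.24  ]
top lamp_head 0.52 [163.9, 223.5] [0.3952 0.2421 0.24  ]
scene lamp_head 0.8 [386.4, 221.2] [0.5199 0.3729 0.24  ]
scene lamp_head 0.55 [300.6, 289.9] [0.7592 0.2537 0.24  ]
wrist lamp_head 0.98 [257.1, 200.0] [0.5245 0.3699 0.24  ]
wrist vise_jaws 0.88 [220.5, 262.3] [0.38   0.4202 0.097 ]
scene vise_jaws 0.77 [366.6, 157.5] [0.2229 0.2726 0.097 ]
scene vise_jaws 0.67 [402.2, 213.8] [0.377  0.4229 0.097 ]
scene vise_jaws 0.64 [364.7, 322.8] [0.7154 0.416  0.097 ]
scene vise_jaws 0.55 [373.4, 243.7] [0.5032 0.3739 0.097 ]
```

View pics/c2.png

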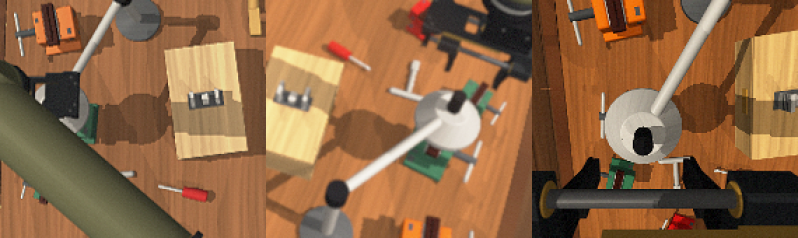

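Lamp head is over the large green vise (crop 2: head at (450,125), green body beneath); the cover's tabs are now visible. On to the box.

Call:
drive_tool(moves="0 0.03 -0.02 0 1;0 0.07 -0.02 -7 1;0 0.115 -0.02 -7 1;0 0.16 -0.02 -7 1;-0.01 0.205 -0.02 -7 1;-0.015 0.25 -0.02 -7 1;-0.02 0.29 -0.02 -7 1;-0.02 0.295 -0.02 -7 1")

```text
time_s: 8.6
tool_pos: [0.5037, 0.0687, 0.3324]
tool_rot: [179.8, 0.1, 6.4]
force: [-0.4, -0.2, 0.8]
grip_width: 0.0872
```

Call:
drive_tool(moves="0 0 0 0 1;0 0 0 0 1;0 0 0 0 1;0 0 0 0 1;0 0 0 0 1;0 0 0 0 1;0 0 0 0 1;0 0 0 0 1")

```text
time_s: 9.4
tool_pos: [0.5041, 0.0761, 0.3335]
tool_rot: [180.0, 0.0, 7.0]
force: [0.5, -0.0, 0.6]
grip_width: 0.087
```

```bash
cat >> h.py <<'E'
def cloud(C,d):
    v,u=np.nonzero(d>0); K,k1,M=C
    p=cv2.undistortPoints(np.stack([u,v],1)[:,None].astype(float),K,np.array([k1,0,0,0,0.]))[:,0]
    z=d[v,u]; P=np.stack([p[:,0]*z,-p[:,1]*z,-z],1)
    return P@M[:3,:3].T+M[:3,3],u,v
def rect(P):
    r=cv2.minAreaRect((P[:,:2]*1000).astype(np.float32)); (w,h),a=r[1],r[2]
    if h>w: w,h,a=h,w,a+90
    return np.array(r[0])/1000,(w,h),(a+90)%180-90
E
python3 - <<'E'
from h import *
go([0,0,0],7)
C=cam('wrist');im,d=read_camera('wrist');save('w3',im)
for t,z in [('cover',.075),('box',0),('tab_l_pad',.107),('tab_r_pad',.107),('lamp_head',.24)]:
    for r in pinpoint('wrist',t): print(t,round(r['conf'],2),r['uv'],at_z(C,r['uv'],z).round(4))
P,u,v=cloud(C,d)
near=(abs(P[:,0]-.53)<.16)&(abs(P[:,1]-.07)<.14)
m=near&(P[:,2]>.074)&(P[:,2]<.093); print('cover top',m.sum(),np.median(P[m,2]),rect(P[m]))
m=near&(P[:,2]>.105)&(P[:,2]<.14); print('tabs',m.sum(),np.percentile(P[m,2],[5,50,95]) if m.sum() else 0,rect(P[m]) if m.sum() else 0)
E
```

```text
shift [-0.5096  0.0141  0.3335] turn 0.0040214629547250524 | now [0.5041 0.0761 0.3335] [180.   0.   7.] t 9.4
cover 0.79 [250.0, 119.3] [0.5533 0.0902 0.075 ]
cover 0.63 [274.3, 122.5] [0.5531 0.0569 0.075 ]
tab_l_pad 0.75 [225.1, 121.4] [0.5496 0.1208 0.107 ]
tab_r_pad 0.45 [273.9, 122.0] [0.5563 0.0598 0.107 ]
tab_r_pad 0.41 [21.0, 128.0] [0.5098 0.3739 0.107 ]
tab_r_pad 0.38 [206.8, 227.6] [0.4012 0.1329 0.107 ]
lamp_head 0.5 [252.7, 117.7] [0.5683 0.087  0.24  ]
cover top 19845 0.08303916372840142 (array([0.55351758, 0.09036209]), (236.2528533935547, 150.35289001464844), 7.544759273529053)
tabs 422 [0.11277424 0.12068671 0.12203212] (array([0.55338556, 0.09077184]), (61.75482177734375, 31.980499267578125), -82.15274715423584)
```

View pics/w3.png

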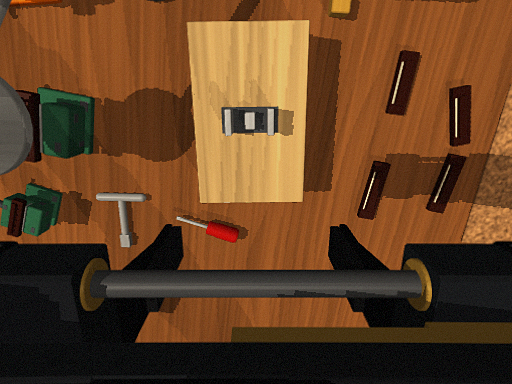

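Cover centre is (0.5535, 0.0905) with yaw 7.6°. The plate measures 236×150 mm and the tabs 62 mm, all as given. In the picture the tabs are at (226,121) and (271,121).

Call:
drive_tool(moves="0.025 -0.004 0.02 -0.6 1;0.0508 -0.0083 0.05 -0.6 1;0.0508 -0.0083 0.09 -0.6 1;0.0508 -0.0083 0.13 -0.6 1;0.0508 -0.0083 0.17 -0.6 1;0.0508 -0.0083 0.205 -0.6 1;0.0508 -0.0083 0.23 -0.6 1;0.0508 -0.0083 0.241 -0.6 1")

```text
time_s: 10.5
tool_pos: [0.5518, 0.0899, 0.0898]
tool_rot: [-180.0, 0.2, 7.6]
force: [-0.1, -0.1, 0.4]
grip_width: 0.0873
```

Call:
drive_tool(moves="0 0 0 0 1;0 0 0 0 1;0 0 0 0 0.4;0 0 0 0 0;0 0 0 0 -0.5;0 0 0 0 -1;0 0 0 0 -1;0 0 0 0 -1", grip_force=30)

```text
time_s: 11.3
tool_pos: [0.5538, 0.0905, 0.0929]
tool_rot: [180.0, -0.0, 7.6]
force: [-0.7, 0.7, 2.3]
grip_width: 0.0474
```

Call:
drive_tool(moves="0 0 0 0 -1;0 0 0 0 -1;0 0 0 0 -1;0 0 0 0 -1;0 0 0 0 -1;0 0 0 0 -1;0 0 0 0 -1;0 0 0 0 -1")

```text
time_s: 12.1
tool_pos: [0.5538, 0.0902, 0.0931]
tool_rot: [180.0, -0.0, 7.6]
force: [-0.6, -1.1, 5.4]
grip_width: 0.041
```

Run:
```python
from h import *
go([.5535,.0905,.091],7.6);o=get_obs();print(o['grip_width'],o['force'],o['qpos'].round(1))
a,d=read_camera('top');save('t4',a);T=cam('top');P,u,v=cloud(T,d)
m=(P[:,2]>.002)&(P[:,2]<.012)&(abs(P[:,0]-.52)<.16)&(abs(P[:,1]+.39)<.16);print('mat',m.sum(),rect(P[m]))
# colour mask mat by saturation difference is skipped; bridges:
k=(a.sum(2)<150).astype(np.uint8); b=np.zeros_like(k); 
n,l,s,c=cv2.connectedComponentsWithStats(k)
for i in range(1,n):
    p=at_z(T,c[i],.012)
    if s[i,4]>60 and .35<p[0]<.75 and -.35<p[1]<-.05:
        q=np.argwhere(l==i); W=np.array([at_z(T,x[::-1],.014) for x in q]); print('bridge',s[i,4],rect(W))
```

```text
shift [-0.0003 -0.0003  0.0021] turn -0.011766908018074673 | now [0.5538 0.0902 0.0931] [ 1.7997e+02 -2.0000e-02  7.5900e+00] t 12.1
0.04099900827231506 [-0.5781587  -1.05165289  5.39020752] [  28.    19.4  -46.7  103.5   15.7   63.8 -106.5]
mat 5819 (array([ 0.52000305, -0.38999622]), (319.9678955078125, 319.7995910644531), -0.00856781005859375)
bridge 95 (array([ 0.57231708, -0.24004433]), (49.27233123779297, 26.667552947998047), 18.083370208740234)
bridge 159 (array([ 0.48800113, -0.24896497]), (83.81531524658203, 24.824398040771484), -0.3377532958984375)
```

Call:
drive_tool(moves="0 0 -0.005 0 -1;0 0 -0.012 0 -1;0 0 -0.025 0 -1;0 0 -0.045 0 -1;0 0 -0.07 0 -1;0 0 -0.1 0 -1;0 0 -0.13 0 -1;0 0 -0.15 0 -1")

```text
time_s: 12.95
tool_pos: [0.5541, 0.091, 0.2456]
tool_rot: [180.0, -0.2, 7.6]
force: [1.0, 0.5, -3.4]
grip_width: 0.0412
```

Run:
```python
from h import *
go([.5535,.0905,.091],7.6);o=get_obs();print(o['grip_width'],o['force'])
a,d=read_camera('top');T=cam('top')
hsv=cv2.cvtColor(a,cv2.COLOR_RGB2HSV); 
med=np.median(a[150:220,360:405].reshape(-1,3),0);print(med, np.median(a[300:330,300:350].reshape(-1,3),0))
b=cv2.GaussianBlur(a,(7,7),0).astype(int);print(b[185,384],b[260,384],b[185,340],b[100,384])
s,_=read_camera('scene');save('s5',np.hstack([a[60:330,150:430],s[70:340,80:400]]))
```

```text
shift [-0.0012  0.0004  0.1546] turn 0.02709419270038893 | now [0.5541 0.091  0.2456] [ 1.7998e+02 -1.7000e-01  7.6300e+00] t 12.95
0.04117447998289132 [ 0.99139328  0.46545607 -3.35761961]
[148. 110.  79.] [172. 115.  75.]
[153 113  81] [167 111  73] [65 40 33] [167 111  73]
```

View pics/s5.png

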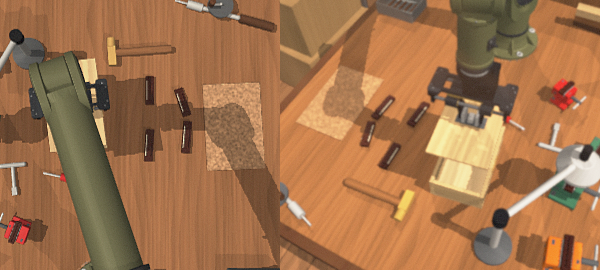

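Cover is off the box, hanging level in the gripper. The mat in the first top picture has corners near (353,145), (410,143), (414.5,228), (357.5,230.5).

Run:
```python
from h import *
T=cam('top');P=np.array([at_z(T,u,.004) for u in [(353,145),(410,143),(414.5,228),(357.5,230.5)]])
print(P.round(3),P.mean(0).round(4),rect(P))
S=cam('scene')
for q in P: print(np.round(proj(S,q)))
c,_,a=rect(P);go([*c,.25],a)
```

```text
[[ 0.645 -0.302  0.004]
 [ 0.652 -0.481  0.004]
 [ 0.386 -0.49   0.004]
 [ 0.377 -0.313  0.004]] [ 0.5147 -0.3966  0.004 ] (array([ 0.51431055, -0.39674274]), (267.8756408691406, 179.18373107910156), 2.307797908782959)
[140. 209.]
[ 95. 190.]
[140. 134.]
[183. 149.]
shift [-0.1053  0.4784 -0.0041] turn 5.309217345415902 | now [0.5553 0.0914 0.2463] [179.97  -0.37   7.62] t 13.05
```

Call:
drive_tool(moves="-0.005 0.02 0 0 -1;-0.012 0.05 0 1 -1;-0.02 0.085 0 2 -1;-0.028 0.12 0 3 -1;-0.036 0.16 0 4 -1;-0.044 0.2 0 5.3 -1;-0.053 0.24 0 5.3 -1;-0.062 0.28 0 5.3 -1")

```text
time_s: 13.85
tool_pos: [0.528, -0.1966, 0.2412]
tool_rot: [-180.0, 0.1, 2.3]
force: [0.9, -0.4, -3.6]
grip_width: 0.0411
```

Call:
drive_tool(moves="-0.012 0.036 0 0 -1;-0.024 0.072 0 0 -1;-0.035 0.108 0 0 -1;-0.046 0.14 0 0 -1;-0.057 0.17 0 0 -1;-0.061 0.19 0 0 -1;-0.061 0.193 0 0 -1;-0.061 0.193 0 0 -1")

```text
time_s: 14.65
tool_pos: [0.4762, -0.3898, 0.2416]
tool_rot: [-179.9, 0.0, 2.3]
force: [-0.0, 0.7, -3.1]
grip_width: 0.041
```

Run:
```python
from h import *
go([.5145,-.3967,.056],2.4);o=get_obs();print(o['grip_width'],o['force'],o['qpos'].round(1))
```

```text
shift [0.038  0.0088 0.1856] turn -0.09286274127987326 | now [ 0.4762 -0.3898  0.2416] [-1.7988e+02  2.0000e-02  2.3100e+00] t 14.65
0.041046823356106404 [-0.01709791  0.67903087 -3.07660016] [ 61.8  16.2 -30.6  85.8   8.2  80.3 -56.9]
```

Call:
drive_tool(moves="0.02 0.005 0 0 -1;0.038 0.0088 0.02 0 -1;0.038 0.0088 0.055 0 -1;0.038 0.0088 0.09 0 -1;0.038 0.0088 0.12 0 -1;0.038 0.0088 0.15 0 -1;0.038 0.0088 0.17 0 -1;0.038 0.0088 0.18 0 -1")

```text
time_s: 15.45
tool_pos: [0.5143, -0.3943, 0.0602]
tool_rot: [-179.8, 0.1, 2.5]
force: [-0.3, -0.5, -4.0]
grip_width: 0.0412
```

Call:
drive_tool(moves="0 0 0 0 -1;0 0 0.001 0 -1;0 0 0.003 0 -1;0 0 0.005 0 -1;0 0 0.007 0 -1;0 0 0.009 0 -1;0 0 0.009 0 -1;0 0 0.009 0 -1")

```text
time_s: 16.25
tool_pos: [0.5142, -0.3979, 0.0535]
tool_rot: [-180.0, 0.0, 2.3]
force: [0.4, 0.4, -3.4]
grip_width: 0.041
```

Run:
```python
from h import *
go([.5145,-.3967,.052],2.4);o=get_obs();print(o['grip_width'],o['force'])
```

```text
shift [ 0.0004 -0.0011  0.0015] turn -0.1040278716464087 | now [ 0.5142 -0.3979  0.0535] [-1.8e+02  1.0e-02  2.3e+00] t 16.25
0.040986347496622146 [ 0.41474944  0.40671838 -3.3673416 ]
```

Call:
drive_tool(moves="0 0 0.001 0 -1;0 0 0.002 0 -1;0 0 0.002 0 -1;0 0 0.002 0 -0.4;0 0 0.002 0 0.2;0 0 0.002 0 1;0 0 0.002 0 1;0 0 0.002 0 1")

```text
time_s: 17.05
tool_pos: [0.5146, -0.3979, 0.0517]
tool_rot: [180.0, -0.0, 2.3]
force: [-0.2, -0.1, -0.8]
grip_width: 0.0651
```

Call:
drive_tool(moves="0 0 0 0 1;0 0 -0.03 0 1;0 0 -0.07 0 1;0 -0.01 -0.11 0 1;0 -0.04 -0.15 0 1;-0.01 -0.07 -0.19 0 1;-0.02 -0.1 -0.23 0 1;-0.024 -0.13 -0.26 0 1")

```text
time_s: 17.85
tool_pos: [0.4848, -0.2681, 0.3139]
tool_rot: [179.9, -0.1, 2.3]
force: [-0.3, 0.3, 0.0]
grip_width: 0.0869
```

Call:
drive_tool(moves="0 -0.03 0 0 1;0 -0.06 0 0 1;0 -0.08 0 0 1;0 -0.08 0 0 1;0 -0.08 0 0 1;0 -0.08 0 0 1;0 -0.08 0 0 1;0 -0.08 0 0 1")

```text
time_s: 18.65
tool_pos: [0.4817, -0.19, 0.3111]
tool_rot: [-180.0, 0.0, 2.2]
force: [0.2, -0.5, 0.6]
grip_width: 0.0872
```

```bash
cat >> h.py <<'E'
def bridges(name='wrist',im=None):
    C=cam(name)
    if im is None: im,d=read_camera(name)
    hsv=cv2.cvtColor(im,cv2.COLOR_RGB2HSV)
    k=((im.max(2)<105)&(im[...,0]>im[...,2])&(hsv[...,1]>70)).astype(np.uint8)
    k=cv2.morphologyEx(k,cv2.MORPH_CLOSE,np.ones((7,7)))
    n,l,s,c=cv2.connectedComponentsWithStats(k)
    for i in range(1,n):
        if s[i,4]<250: continue
        q=np.argwhere(l==i); W=np.array([at_z(C,x[::-1],.012) for x in q])
        c,wh,a=rect(W)
        if 70<wh[0]<130 and 15<wh[1]<45: print('bridge',s[i,4],c.round(4),np.round(wh),round(a,1))
    return im
E
python3 - <<'E'
from h import *
go([.5145,-.3967,.052],2.4);o=get_obs();print(o['qpos'].round(1))
im=bridges();save('w6',im);C=cam('wrist')
for t,z in [('bridge1',0),('cover',.034)]:
    for r in pinpoint('wrist',t): print(t,round(r['conf'],2),r['uv'],at_z(C,r['uv'],z).round(4))
E
```

```text
shift [0.025 0.208 0.259] turn -0.1933975844358713 | now [ 0.4817 -0.19    0.3111] [-1.7996e+02  3.0000e-02  2.2100e+00] t 18.65
[ 55.1   2.3 -37.3  92.3   1.3  85.9 -70.1]
bridge 745 [0.6621 0.116 ] [86. 16.] -87.3
bridge 1853 [ 0.6278 -0.1368] [91. 35.] -0.1
bridge 1583 [ 0.592  -0.2372] [93. 34.] 18.5
bridge 1424 [ 0.4829 -0.2488] [102.  35.] -4.8
bridge 1446 [ 0.4572 -0.1345] [102.  36.] -3.6
bridge1 0.88 [216.4, 165.2] [ 0.4538 -0.1275  0.    ]
bridge1 0.76 [287.6, 77.2] [ 0.5898 -0.2319  0.    ]
bridge1 0.61 [292.7, 150.7] [ 0.4818 -0.2476  0.    ]
bridge1 0.56 [222.0, 45.1] [ 0.6287 -0.1357  0.    ]
cover 0.75 [401.4, 135.5] [ 0.5156 -0.3974  0.034 ]
```

View pics/w6.png

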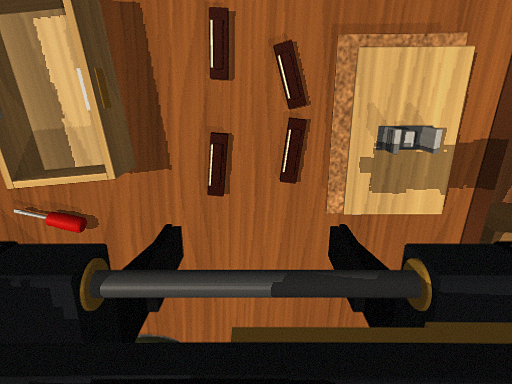

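The cover lies on the mat at (0.5156, −0.397). The four bridges are at picture (219,43), (290,75), (294,150) and (217,164). I'll take the first one (A).

Call:
drive_tool(moves="0.035 -0.012 0.02 1 1;0.07 -0.024 0.05 2.2 0.4;0.11 -0.036 0.09 2.2 0.4;0.148 -0.0474 0.13 2.2 0.4;0.148 -0.0474 0.17 2.2 0.4;0.148 -0.0474 0.21 2.2 0.4;0.148 -0.0474 0.235 2.2 0.4;0.148 -0.0474 0.245 2.2 0.4", grip_force=20)

```text
time_s: 19.6
tool_pos: [0.6256, -0.1355, 0.0627]
tool_rot: [-179.9, 0.3, 0.1]
force: [-1.1, 0.3, 0.0]
grip_width: 0.0613
```

Run:
```python
from h import *
go([.6278,-.1368,.004],0);o=get_obs()
C=cam('wrist');im,d=read_camera('wrist');save('w7',im[:260]);P,u,v=cloud(C,d)
m=(P[:,2]>.008)&(P[:,2]<.022)&(abs(P[:,0]-.6278)<.07)&(abs(P[:,1]+.137)<.05)
print(m.sum(),rect(P[m]),np.median(P[m,2]))
```

```text
shift [0.0025 0.0014 0.0587] turn 0.10365569900221772 | now [ 0.6256 -0.1355  0.0627] [-1.7991e+02  3.2000e-01  1.0000e-01] t 19.6
3886 (array([ 0.62872943, -0.13183728]), (89.92794036865234, 26.024423599243164), 0.33837035298347473) 0.012410620608694828
```

Call:
drive_tool(moves="0.001 -0.004 0.02 0 0.4;0.001 -0.004 0.045 0 0.4;0.001 -0.004 0.061 0 0.4;0.001 -0.004 0.061 0 0.4;0.001 -0.004 0.061 0 -0.2;0.001 -0.004 0.061 0 -1;0.001 -0.004 0.061 0 -1;0.001 -0.004 0.061 0 -1")

```text
time_s: 20.45
tool_pos: [0.6294, -0.1319, 0.0065]
tool_rot: [180.0, -0.1, 0.1]
force: [-0.7, -0.4, 0.5]
grip_width: 0.037
```

Call:
drive_tool(moves="0 0 0 0 -1;0 0 -0.01 0 -1;0 0 -0.04 0 -1;0 0 -0.08 0 -1;0 -0.01 -0.12 0 -1;0 -0.04 -0.14 0 -1;-0.005 -0.075 -0.14 -3 -1;-0.01 -0.11 -0.14 -7.6 -1")

```text
time_s: 21.25
tool_pos: [0.6179, -0.0192, 0.1458]
tool_rot: [180.0, -0.0, 8.0]
force: [0.2, -0.6, -1.2]
grip_width: 0.0255
```

Run:
```python
from h import *
go([.6016,.1232,.14],7.6);o=get_obs();print(o['grip_width'],o['force'])
```

```text
shift [ 0.0037 -0.1433  0.0057] turn 0.42463939903420567 | now [ 0.6179 -0.0192  0.1458] [ 1.7999e+02 -2.0000e-02  8.0200e+00] t 21.25
0.02545969224713384 [ 0.22521265 -0.56686177 -1.15393177]
```

Call:
drive_tool(moves="0.001 -0.035 0 0 -1;0.002 -0.07 0 0 -1;0.003 -0.105 0 0 -1;0.0037 -0.135 0 0.3 -1;0.0037 -0.1433 0 0.3 -1;0.0037 -0.1433 0.02 0.3 -1;0.0037 -0.1433 0.055 0.3 -1;0.0037 -0.1433 0.08 0.3 -1")

```text
time_s: 22.05
tool_pos: [0.6009, 0.1206, 0.0624]
tool_rot: [179.9, 0.2, 7.6]
force: [-0.8, 0.1, -1.3]
grip_width: 0.0254
```

Run:
```python
from h import *
go([.6016,.1232,.018],7.6);o=get_obs();print(o['grip_width'],o['force'],o['qpos'].round())
```

```text
shift [ 0.0012 -0.0025  0.0444] turn -0.011848333264637745 | now [0.6009 0.1206 0.0624] [179.95   0.22   7.59] t 22.05
0.025405067075265072 [-0.81077965  0.07705239 -1.31690204] [  21.   28.  -44.   97.   21.   64. -112.]
```

Call:
drive_tool(moves="0.001 -0.001 0.02 0 -1;0.001 -0.001 0.04 0 -1;0.001 -0.001 0.046 0 -1;0.001 -0.001 0.046 0 -1;0.001 -0.001 0.046 0 -0.2;0.001 -0.001 0.046 0 -0.2;0.001 -0.001 0.046 0 -0.2;0.001 -0.001 0.046 0 -0.2")

```text
time_s: 22.85
tool_pos: [0.6044, 0.1219, 0.0203]
tool_rot: [180.0, -0.1, 7.4]
force: [-0.1, 0.5, -0.2]
grip_width: 0.0346
```

Call:
drive_tool(moves="0 0 0 0 -0.2;0 0 -0.02 0 -0.2;0 0 -0.06 0 -0.2;0 0 -0.1 0 -0.2;0 0 -0.13 0 -0.2;0 0.02 -0.14 0 0;-0.006 0.06 -0.14 0 0.4;-0.013 0.105 -0.14 0 0.4")

```text
time_s: 23.65
tool_pos: [0.6049, 0.017, 0.1607]
tool_rot: [-180.0, -0.1, 7.6]
force: [0.8, -0.5, 0.2]
grip_width: 0.0514
```

Call:
drive_tool(moves="-0.008 0.048 0 -2 0.4;-0.016 0.096 0 -5 0.4;-0.024 0.143 0 -8 0.4;-0.032 0.19 0 -10.9 0.4;-0.04 0.23 0.02 -10.9 0.4;-0.044 0.251 0.05 -10.9 0.4;-0.044 0.251 0.075 -10.9 0.4;-0.044 0.251 0.09 -10.9 0.4")

```text
time_s: 24.45
tool_pos: [0.5917, -0.2393, 0.0672]
tool_rot: [-179.9, 0.1, 18.2]
force: [0.1, -0.9, 0.0]
grip_width: 0.0609
```

```bash
cat >> h.py <<'E'
def near(x,y):
    C=cam('wrist');im,d=read_camera('wrist');P,u,v=cloud(C,d)
    m=(P[:,2]>.008)&(P[:,2]<.022)&(P[:,0]<.7)&(P[:,0]>.35)&(P[:,1]<-.05)&(P[:,1]>-.31)
    k=np.zeros(d.shape,np.uint8);k[v[m],u[m]]=1;k=cv2.morphologyEx(k,cv2.MORPH_CLOSE,np.ones((5,5)))
    n,l=cv2.connectedComponents(k)
    for i in range(1,n):
        q=P[m&(l[v,u]==i)]
        if len(q)>200: print('bridge',len(q),*rect(q),np.median(q[:,2]).round(4))
    go([x,y,.0055],None); return im
E
python3 - <<'E'
from h import *
save('w8',near(.592,-.237))
print(get_obs()['grip_width'])
E
```

```text
bridge 3742 [ 0.59226361 -0.23426164] (90.10227966308594, 25.92603302001953) 18.510086059570312 0.0125
bridge 985 [ 0.49273453 -0.24657648] (46.842464447021484, 25.892545700073242) -4.4776611328125 0.0131
shift [ 0.0014 -0.0001  0.06  ] turn None | now [ 0.591  -0.2377  0.0655] [-179.76    0.22   18.3 ] t 24.5
0.06084169657418328
```

Call:
drive_tool(moves="0.0023 -0.0028 0.02 0 0.4;0.0023 -0.0028 0.045 0 0.4;0.0023 -0.0028 0.06 0 0.4;0.0023 -0.0028 0.06 0 0.4;0.0023 -0.0028 0.06 0 -0.2;0.0023 -0.0028 0.06 0 -1;0.0023 -0.0028 0.06 0 -1;0.0023 -0.0028 0.06 0 -1")

```text
time_s: 25.3
tool_pos: [0.5951, -0.2354, 0.0105]
tool_rot: [179.9, -0.1, 18.3]
force: [0.3, -0.7, -1.1]
grip_width: 0.0367
```

Call:
drive_tool(moves="0 0 0 0 -1;0 0 -0.01 0 -1;0 0 -0.04 0 -1;0 0 -0.08 0 -1;0 0 -0.12 0 -1;0.015 -0.038 -0.14 3 -1;0.03 -0.076 -0.14 7 -1;0.045 -0.114 -0.14 10.8 -1")

```text
time_s: 26.1
tool_pos: [0.6022, -0.1116, 0.1518]
tool_rot: [179.9, -0.2, 7.3]
force: [0.8, -0.3, -0.2]
grip_width: 0.0002
```

Run:
```python
from h import *
go([.6084,.0716,.14],7.6);o=get_obs();print(o['grip_width'],o['force'])
```

```text
shift [ 0.0293 -0.1809  0.0116] turn -0.31587174842462673 | now [ 0.6022 -0.1116  0.1518] [ 1.7992e+02 -1.6000e-01  7.2800e+00] t 26.1
0.00016127774752885444 [ 0.82493529 -0.33889267 -0.20445414]
```

Missed that one: the tip was about 5 mm too high. Going back for another look.

Call:
drive_tool(moves="0 0.03 0 0 0.4;0 0.06 0 -3 0.4;-0.01 0.09 0.02 -7 0.4;-0.02 0.12 0.05 -11 0.4;-0.027 0.124 0.07 -11 0.4;-0.027 0.124 0.08 -11 0.4;-0.027 0.124 0.08 -11 0.4;-0.027 0.124 0.08 -11 0.4")

```text
time_s: 26.9
tool_pos: [0.5924, -0.2375, 0.071]
tool_rot: [180.0, -0.1, 18.6]
force: [0.1, 0.5, 0.8]
grip_width: 0.0556
```

Call:
drive_tool(moves="0 0 0 0 0.4;0 0 0 0 0.4;0 0 0 0 0.4;0 0 0 0 0.4;0 0 0 0 0.4;0 0 0 0 0.4;0 0 0 0 0.4;0 0 0 0 0.4")

```text
time_s: 27.7
tool_pos: [0.5909, -0.2392, 0.0695]
tool_rot: [180.0, 0.0, 18.5]
force: [0.5, 0.3, -0.1]
grip_width: 0.061
```

Run:
```python
from h import *
save('w9',near(.592,-.237))
```

```text
bridge 3662 [ 0.59247583 -0.23819611] (90.4271240234375, 26.047958374023438) 18.511276245117188 0.0125
bridge 985 [ 0.48979523 -0.24645148] (46.125999450683594, 26.05911636352539) -4.6788482666015625 0.013
shift [ 0.0018 -0.0018  0.064 ] turn None | now [ 0.5909 -0.2392  0.0695] [180.     0.    18.49] t 27.75
```

Call:
drive_tool(moves="0.002 0 0.02 0 0.4;0.002 0 0.045 0 0.4;0.002 0 0.065 0 0.4;0.002 0 0.065 0 0.4;0.002 0 0.065 0 0.4;0.002 0 0.065 0 -0.2;0.002 0 0.065 0 -1;0.002 0 0.065 0 -1")

```text
time_s: 28.55
tool_pos: [0.5932, -0.2388, 0.0053]
tool_rot: [179.9, -0.0, 18.5]
force: [0.1, -0.2, 0.7]
grip_width: 0.0447
```

Call:
drive_tool(moves="0 0 0 0 -1;0 0 0 0 -1;0 0 0 0 -1;0 0 0 0 -1;0 0 -0.01 0 -1;0 0 -0.04 0 -1;0 0 -0.08 0 -1;0 0 -0.12 0 -1")

```text
time_s: 29.35
tool_pos: [0.5924, -0.2382, 0.126]
tool_rot: [-180.0, 0.0, 18.5]
force: [0.0, 0.0, -0.2]
grip_width: 0.0259
```

Run:
```python
from h import *
go([.6084,.0716,.14],7.6);o=get_obs();print(o['grip_width'],o['force'])
```

```text
shift [ 0.1136 -0.2887 -0.0138] turn 10.9196200657898 | now [ 0.5924 -0.2382  0.126 ] [-1.7996e+02  3.0000e-02  1.8520e+01] t 29.35
0.025858453203129444 [ 0.02137547  0.01186289 -0.15877245]
```

Call:
drive_tool(moves="0.012 -0.03 -0.014 1.5 -1;0.026 -0.066 -0.014 3 -1;0.041 -0.104 -0.014 5 -1;0.056 -0.142 -0.014 7 -1;0.071 -0.18 -0.014 9 -1;0.086 -0.218 -0.014 10.9 -1;0.101 -0.256 -0.014 10.9 -1;0.1136 -0.2887 -0.014 10.9 -1")

```text
time_s: 30.15
tool_pos: [0.6087, 0.0741, 0.1394]
tool_rot: [-180.0, -0.0, 7.7]
force: [0.3, -0.3, -0.4]
grip_width: 0.0257
```

Call:
drive_tool(moves="0 0 0 0 -1;0 0 0 0 -1;0 0 0.02 0 -1;0 0 0.05 0 -1;0 0 0.07 0 -1;0 0 0.08 0 -1;0 0 0.08 0 -1;0 0 0.08 0 -1")

```text
time_s: 30.95
tool_pos: [0.6097, 0.0706, 0.0594]
tool_rot: [180.0, -0.1, 7.5]
force: [-0.7, -0.1, -1.1]
grip_width: 0.0259
```

Run:
```python
from h import *
go([.6084,.0716,.017],7.6);o=get_obs();print(o['grip_width'],o['force'])
```

```text
shift [-0.0012 -0.0012  0.0424] turn -0.06561711468221176 | now [0.6097 0.0706 0.0594] [ 1.7998e+02 -7.0000e-02  7.5300e+00] t 30.95
0.025861646234178463 [-0.72225082 -0.08278176 -1.06270144]
```

Call:
drive_tool(moves="0 0 0.02 0 -1;0 0 0.04 0 -1;0 0 0.043 0 -1;0 0 0.043 0 -1;0 0 0.043 0 -0.2;0 0 0.043 0 -0.2;0 0 0.043 0 -0.2;0 0 0.043 0 -0.2")

```text
time_s: 31.75
tool_pos: [0.6093, 0.0713, 0.0161]
tool_rot: [180.0, -0.1, 7.6]
force: [-0.3, 0.3, -0.3]
grip_width: 0.0346
```

Call:
drive_tool(moves="0 0 0 0 -0.2;0 0 -0.02 0 -0.2;0 0 -0.06 0 -0.2;0 0 -0.1 0 -0.2;0 0 -0.13 0 -0.2;-0.007 0.015 -0.135 0 0;-0.02 0.045 -0.135 2 0.4;-0.04 0.085 -0.135 4 0.4")

```text
time_s: 32.55
tool_pos: [0.5809, -0.0165, 0.1513]
tool_rot: [-179.9, -0.1, 3.8]
force: [-0.5, -1.6, 0.1]
grip_width: 0.0516
```

Call:
drive_tool(moves="-0.022 0.04 0 1 0.4;-0.044 0.08 0 3 0.4;-0.068 0.12 0 5 0.4;-0.092 0.16 0.01 8.3 0.4;-0.11 0.195 0.03 8.3 0.4;-0.1143 0.222 0.05 8.3 0.4;-0.1143 0.222 0.08 8.3 0.4;-0.1143 0.222 0.085 8.3 0.4")

```text
time_s: 33.35
tool_pos: [0.4776, -0.2468, 0.0625]
tool_rot: [-179.8, 0.3, -4.8]
force: [-0.4, 0.8, -0.3]
grip_width: 0.061
```

Call:
drive_tool(moves="0 0 0 0 0.4;0 0 0 0 0.4;0 0 0 0 0.4;0 0 0 0 0.4;0 0 0 0 0.4;0 0 0 0 0.4;0 0 0 0 0.4;0 0 0 0 0.4")

```text
time_s: 34.15
tool_pos: [0.4804, -0.247, 0.0656]
tool_rot: [180.0, 0.0, -4.7]
force: [0.8, -0.3, -0.9]
grip_width: 0.0607
```

Run:
```python
from h import *
save('w10',near(.482,-.2465))
```

```text
bridge 4214 [ 0.48275418 -0.24603542] (100.21977996826172, 25.998470306396484) -4.816444396972656 0.0124
bridge 2065 [ 0.48310831 -0.13140126] (47.40568161010742, 27.450443267822266) -3.7104263305664062 0.0122
shift [ 0.0016 -0.0006  0.06  ] turn None | now [ 0.4803 -0.247   0.0655] [ 1.8e+02  1.0e-02 -4.7e+00] t 34.2
```

Call:
drive_tool(moves="0.002 -0.001 0.02 0 0.4;0.002 -0.001 0.045 0 0.4;0.002 -0.001 0.061 0 0.2;0.002 -0.001 0.061 0 -1;0.002 -0.001 0.061 0 -1;0.002 -0.001 0.061 0 -1;0.002 -0.001 0.061 0 -1;0.002 -0.001 0.061 0 -1")

```text
time_s: 35.0
tool_pos: [0.4832, -0.2466, 0.0055]
tool_rot: [179.9, -0.1, -4.7]
force: [0.0, -0.5, 2.5]
grip_width: 0.0256
```

Call:
drive_tool(moves="0 0 0 0 -1;0 0 0 0 -1;0 0 -0.01 0 -1;0 0 -0.04 0 -1;0 0 -0.08 0 -1;0 0 -0.12 0 -1;0 -0.005 -0.135 0 -1;0 -0.035 -0.135 0 -1")

```text
time_s: 35.8
tool_pos: [0.4863, -0.2153, 0.1425]
tool_rot: [179.8, -0.3, -5.1]
force: [0.9, 0.9, -0.1]
grip_width: 0.0255
```

Call:
drive_tool(moves="-0.001 -0.04 0 -1 -1;-0.003 -0.08 0 -3 -1;-0.005 -0.12 0 -5 -1;-0.007 -0.16 0 -7 -1;-0.009 -0.2 0 -9 -1;-0.011 -0.24 0 -11 -1;-0.013 -0.28 0 -12.3 -1;-0.0131 -0.3205 0 -12.3 -1")

```text
time_s: 36.6
tool_pos: [0.4976, 0.1106, 0.1393]
tool_rot: [179.9, 0.0, 7.6]
force: [0.5, 0.1, -0.5]
grip_width: 0.0256
```

Run:
```python
from h import *
go([.4986,.1094,.1],7.6);o=get_obs();print(o['grip_width'],o['force'])
```

```text
shift [0.0009 0.0013 0.0393] turn 0.024307855983806803 | now [0.4976 0.1106 0.1393] [1.7994e+02 5.0000e-02 7.6200e+00] t 36.6
0.025596124053511474 [ 0.47474646  0.07106009 -0.49472168]
```

Call:
drive_tool(moves="0 0 0 0 -1;0 0 0 0 -1;0 0 0.03 0 -1;0 0 0.06 0 -1;0 0 0.09 0 -1;0 0 0.11 0 -1;0 0 0.121 0 -1;0 0 0.121 0 -1")

```text
time_s: 37.4
tool_pos: [0.4973, 0.1076, 0.0171]
tool_rot: [180.0, 0.2, 7.5]
force: [0.3, -0.4, 0.7]
grip_width: 0.0255
```

Call:
drive_tool(moves="0 0 0 0 -1;0 0 0 0 -0.2;0 0 0 0 -0.2;0 0 0 0 -0.2;0 0 -0.02 0 -0.2;0 0 -0.06 0 -0.2;0 0 -0.1 0 -0.2;0 0 -0.13 0 -0.2")

```text
time_s: 38.2
tool_pos: [0.4992, 0.1098, 0.1512]
tool_rot: [180.0, -0.1, 7.6]
force: [0.8, 0.5, -0.0]
grip_width: 0.035
```

Call:
drive_tool(moves="-0.008 0.025 0 2 0;-0.02 0.065 0 4 0.4;-0.033 0.105 0 6 0.4;-0.046 0.145 0 8 0.4;-0.06 0.19 0.02 11.3 0.4;-0.0731 0.2338 0.05 11.3 0.4;-0.0731 0.2338 0.07 11.3 0.4;-0.0731 0.2338 0.08 11.3 0.4")

```text
time_s: 39.0
tool_pos: [0.4553, -0.1335, 0.0668]
tool_rot: [-180.0, 0.2, -3.9]
force: [0.2, 0.8, 0.8]
grip_width: 0.0607
```

Call:
drive_tool(moves="0 0 0 0 0.4;0 0 0 0 0.4;0 0 0 0 0.4;0 0 0 0 0.4;0 0 0 0 0.4;0 0 0 0 0.4;0 0 0 0 0.4;0 0 0 0 0.4")

```text
time_s: 39.8
tool_pos: [0.457, -0.1322, 0.0686]
tool_rot: [180.0, 0.0, -3.7]
force: [-0.3, -0.9, -0.1]
grip_width: 0.0607
```

Run:
```python
from h import *
save('w11',near(.457,-.1315))
```

```text
bridge 4055 [ 0.45660544 -0.12949898] (99.80729675292969, 26.10492706298828) -3.563720703125 0.0124
shift [-0.     -0.0007  0.063 ] turn None | now [ 0.457  -0.1322  0.0685] [180.    0.   -3.7] t 39.85
```

Call:
drive_tool(moves="0 -0.003 0.02 0 0.4;0 -0.003 0.045 0 0.4;0 -0.003 0.064 0 0.2;0 -0.003 0.064 0 -1;0 -0.003 0.064 0 -1;0 -0.003 0.064 0 -1;0 -0.003 0.064 0 -1;0 -0.003 0.064 0 -1")

```text
time_s: 40.65
tool_pos: [0.4581, -0.1296, 0.0056]
tool_rot: [179.9, -0.1, -3.7]
force: [-0.6, -0.8, 2.9]
grip_width: 0.0256
```

Call:
drive_tool(moves="0 0 0 0 -1;0 0 0 0 -1;0 0 -0.01 0 -1;0 0 -0.04 0 -1;0 0 -0.08 0 -1;0 0 -0.12 0 -1;0 0 -0.135 0 -1;0 0 -0.135 0 -1")

```text
time_s: 41.45
tool_pos: [0.459, -0.1297, 0.1425]
tool_rot: [179.8, -0.3, -3.7]
force: [-0.1, -0.3, -1.4]
grip_width: 0.0256
```

Call:
drive_tool(moves="0.006 -0.03 0 -2 -1;0.013 -0.065 0 -4 -1;0.02 -0.1 0 -6 -1;0.027 -0.135 0 -9 -1;0.033 -0.17 0 -11.3 -1;0.0364 -0.19 0 -11.3 -1;0.0364 -0.19 0 -11.3 -1;0.0364 -0.19 0 -11.3 -1")

```text
time_s: 42.25
tool_pos: [0.5047, 0.058, 0.1382]
tool_rot: [-180.0, 0.1, 7.7]
force: [-0.0, 0.5, 0.1]
grip_width: 0.0258
```

Run:
```python
from h import *
go([.5054,.0578,.017],7.6);o=get_obs();print(o['grip_width'],o['force'])
```

```text
shift [0.001  0.0003 0.1212] turn 0.07264620158545654 | now [0.5047 0.058  0.1382] [-1.7998e+02  1.5000e-01  7.6700e+00] t 42.25
0.025844900563750526 [-0.0069229   0.47550226  0.09116189]
```

Call:
drive_tool(moves="0 0 0 0 -1;0 0 0.03 0 -1;0 0 0.06 0 -1;0 0 0.09 0 -1;0 0 0.11 0 -1;0 0 0.12 0 -1;0 0 0.12 0 -1;0 0 0.12 0 -0.2")

```text
time_s: 43.05
tool_pos: [0.5065, 0.0576, 0.0203]
tool_rot: [180.0, -0.1, 7.5]
force: [-0.4, 0.8, 0.4]
grip_width: 0.0287
```

Call:
drive_tool(moves="0 0 0 0 -0.2;0 0 0 0 -0.2;0 0 0 0 -0.2;0 0 -0.03 0 -0.2;0 0 -0.07 0 -0.2;0 0 -0.12 0 -0.2;0 0 -0.17 0 0.5;0 0 -0.22 0 1")

```text
time_s: 43.85
tool_pos: [0.5054, 0.0583, 0.2419]
tool_rot: [179.9, -0.0, 7.6]
force: [2.7, 0.3, 0.1]
grip_width: 0.0441
```

Call:
drive_tool(moves="0 0 -0.04 0 1;0 0 -0.08 0 1;0 0 -0.09 0 1;0 0 -0.09 0 1;0 0 -0.09 0 1;0 0 -0.09 0 1;0 0 -0.09 0 1;0 0 -0.09 0 1")

```text
time_s: 44.65
tool_pos: [0.5054, 0.058, 0.3286]
tool_rot: [-180.0, 0.1, 7.6]
force: [0.8, -0.1, 0.6]
grip_width: 0.0868
```

Run:
```python
from h import *
C=cam('wrist');im,d=read_camera('wrist');save('w12',im);P,u,v=cloud(C,d);go([.5,.06,.33],7.6)
n=(abs(P[:,0]-.5535)<.17)&(abs(P[:,1]-.0905)<.13)
m=n&(P[:,2]>.066)&(P[:,2]<.085);print('rim',rect(P[m]),np.median(P[m,2]))
c,s=np.cos(np.radians(7.6)),np.sin(np.radians(7.6))
L=(P[:,:2]-[.5535,.0905])@np.array([[c,-s],[s,c]])
i=(abs(L[:,0])<.104)&(abs(L[:,1])<.055);print('inside z max',np.percentile(P[i,2],[1,50,99,100]))
t,_=read_camera('top');print(search_frame('top','bridge1'))
save('t12',t)
```

```text
shift [-0.0052 -0.0027 -0.0012] turn 0.007075033944047959 | now [0.5055 0.058  0.3288] [-1.7998e+02  7.0000e-02  7.6100e+00] t 44.7
rim (array([0.55389752, 0.09078284]), (235.61712646484375, 150.35760498046875), 7.858088970184326) 0.07468762911750126
inside z max [0.00684222 0.41851153 0.44185183 0.44362521]
[]
```

View pics/w12.png

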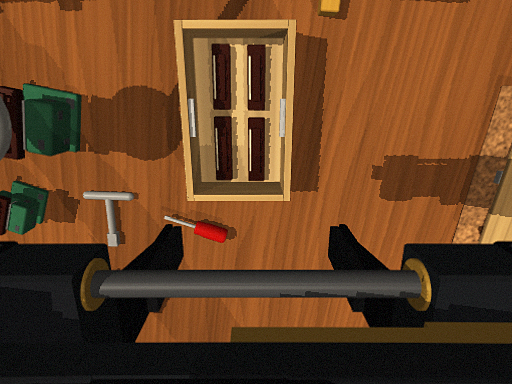

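All four bridges lie flat in the box, in the rows near (222,75), (257,75), (222,145) and (257,145). Now for the cover.

Call:
drive_tool(moves="-0.01 0.045 0 1 1;-0.02 0.09 0 2 1;-0.03 0.135 0 3 1;-0.04 0.18 0 4 1;-0.05 0.225 0 5.3 1;-0.06 0.27 0 5.3 1;-0.07 0.315 0 5.3 1;-0.08 0.355 0 5.3 1")

```text
time_s: 45.6
tool_pos: [0.4727, -0.307, 0.3293]
tool_rot: [180.0, 0.0, 2.2]
force: [0.6, 0.5, 0.9]
grip_width: 0.0874
```

Call:
drive_tool(moves="-0.01 0.045 0 0 1;-0.02 0.09 0 0 1;-0.02 0.095 0 0 1;-0.02 0.095 0 0 1;-0.02 0.095 0 0 1;-0.02 0.095 0 0 1;-0.02 0.095 0 0 1;-0.02 0.095 0 0 1")

```text
time_s: 46.4
tool_pos: [0.4577, -0.3991, 0.33]
tool_rot: [180.0, -0.0, 2.4]
force: [0.3, 0.3, -0.3]
grip_width: 0.0868
```

Run:
```python
from h import *
C=cam('wrist');im,d=read_camera('wrist');P,u,v=cloud(C,d)
n=(abs(P[:,0]-.514)<.16)&(abs(P[:,1]+.397)<.12)
m=n&(P[:,2]>.034)&(P[:,2]<.052);c,w,a=rect(P[m]);print('cover',c,w,a,np.median(P[m,2]))
m=n&(P[:,2]>.065)&(P[:,2]<.1);r=rect(P[m]);print('tabs',r,np.percentile(P[m,2],[50,95]))
go([*r[0],.05],(r[2]+90+90)%180-90)
```

```text
cover [ 0.51486853 -0.39737143] (234.5846405029297, 150.11886596679688) 2.3391497135162354 0.0420307018507001
tabs (array([ 0.51420654, -0.39733691]), (61.94893264770508, 31.085691452026367), -87.63355112075806) [0.07980319 0.08112124]
shift [5.660e-02 1.000e-04 2.799e-01] turn 0.0019490570067830504 | now [ 0.4576 -0.3994  0.3299] [ 1.7996e+02 -1.0000e-02  2.3700e+00] t 46.45
```

Call:
drive_tool(moves="0.03 0 0.03 0 1;0.0568 0 0.07 0 1;0.0568 0 0.12 0 1;0.0568 0 0.165 0 1;0.0568 0 0.21 0 1;0.0568 0 0.245 0 1;0.0568 0 0.27 0 1;0.0568 0 0.279 0 1", grip_force=30)

```text
time_s: 47.25
tool_pos: [0.5122, -0.3965, 0.0473]
tool_rot: [-179.8, 0.2, 2.3]
force: [0.2, -0.3, 0.1]
grip_width: 0.0868
```

Call:
drive_tool(moves="0 0 0 0 1;0 0 0 0 1;0 0 0 0 0.4;0 0 0 0 0;0 0 0 0 -0.5;0 0 0 0 -1;0 0 0 0 -1;0 0 0 0 -1")

```text
time_s: 48.05
tool_pos: [0.5141, -0.3981, 0.051]
tool_rot: [180.0, -0.0, 2.3]
force: [-1.4, -0.0, 2.3]
grip_width: 0.0468
```

Call:
drive_tool(moves="0 0 0 0 -1;0 0 0 0 -1;0 0 0 0 -1;0 0 0 0 -1;0 0 0 0 -1;0 0 0 0 -1;0 0 0 0 -1;0 0 0 0 -1")

```text
time_s: 48.85
tool_pos: [0.5141, -0.398, 0.0511]
tool_rot: [180.0, -0.0, 2.3]
force: [-1.4, 0.6, 5.1]
grip_width: 0.0412
```

Run:
```python
from h import *
go([.5539,.0908,.25],7.7);o=get_obs();print(o['grip_width'],o['force'])
```

```text
shift [ 0.0594 -0.4867 -0.1991] turn -5.400883660524215 | now [ 0.5141 -0.398   0.0511] [ 1.7997e+02 -1.0000e-02  2.3000e+00] t 48.85
0.041240142899519334 [-1.43542399  0.59979808  5.09196996]
```

Call:
drive_tool(moves="0 0 -0.01 0 -1;0 0 -0.03 0 -1;0 0 -0.06 0 -1;0 0 -0.1 0 -1;0 0 -0.14 0 -1;0 0 -0.18 0 -1;0.005 -0.02 -0.199 0 -1;0.01 -0.05 -0.199 0 -1")

```text
time_s: 49.65
tool_pos: [0.5229, -0.349, 0.2525]
tool_rot: [179.8, -0.2, 2.1]
force: [0.9, 1.1, -3.2]
grip_width: 0.0411
```

Call:
drive_tool(moves="0.005 -0.04 0 -1 -1;0.01 -0.08 0 -2 -1;0.015 -0.12 0 -3 -1;0.02 -0.16 0 -4 -1;0.025 -0.2 0 -5.3 -1;0.03 -0.24 0 -5.3 -1;0.035 -0.28 0 -5.3 -1;0.04 -0.32 0 -5.3 -1")

```text
time_s: 50.45
tool_pos: [0.5479, -0.0235, 0.2485]
tool_rot: [-180.0, 0.1, 7.7]
force: [1.0, -0.0, -4.0]
grip_width: 0.041
```

Call:
drive_tool(moves="0 -0.03 0 0 -1;0 -0.06 0 0 -1;0 -0.09 0 0 -1;0 -0.105 0 0 -1;0 -0.115 0 0 -1;0 -0.115 0 0 -1;0 -0.115 0 0 -1;0 -0.115 0 0 -1")

```text
time_s: 51.25
tool_pos: [0.5343, 0.0858, 0.2493]
tool_rot: [180.0, 0.0, 7.4]
force: [-0.3, -0.7, -2.8]
grip_width: 0.0407
```

Run:
```python
from h import *
go([.5534,.0903,.14],7.6);o=get_obs();print(o['grip_width'],o['force'])
```

```text
shift [ 0.0196 -0.0021  0.1093] turn -0.16482865297757598 | now [0.5343 0.0858 0.2493] [1.7996e+02 2.0000e-02 7.4400e+00] t 51.25
0.04070729242630733 [-0.31792414 -0.72853789 -2.7773611 ]
```

Call:
drive_tool(moves="0.01 -0.001 0.01 -0.1 -1;0.0196 -0.0021 0.03 -0.2 -1;0.0196 -0.0021 0.06 -0.2 -1;0.0196 -0.0021 0.085 -0.2 -1;0.0196 -0.0021 0.105 -0.2 -1;0.0196 -0.0021 0.114 -0.2 -1;0.0196 -0.0021 0.114 -0.2 -1;0.0196 -0.0021 0.114 -0.2 -1")

```text
time_s: 52.05
tool_pos: [0.5539, 0.0922, 0.1364]
tool_rot: [180.0, -0.1, 7.7]
force: [0.8, -0.2, -3.2]
grip_width: 0.0412
```

Call:
drive_tool(moves="0 0 0 0 -1;0 0 0 0 -1;0 0 0 0 -1;0 0 0 0 -1;0 0 0 0 -1;0 0 0 0 -1;0 0 0 0 -1;0 0 0 0 -1")

```text
time_s: 52.85
tool_pos: [0.553, 0.0925, 0.1355]
tool_rot: [180.0, 0.0, 7.8]
force: [0.2, -1.1, -4.2]
grip_width: 0.041
```

Run:
```python
from h import *
go([.5534,.0903,.093],7.6);o=get_obs();print(o['grip_width'],o['force'])
C=cam('wrist');im,d=read_camera('wrist');P,u,v=cloud(C,d)
n=(abs(P[:,0]-.5535)<.15)&(abs(P[:,1]-.09)<.11)
m=n&(P[:,2]>.118)&(P[:,2]<.136);print('cover',rect(P[m]),np.median(P[m,2]),m.sum())
```

```text
shift [0.0001 0.0023 0.0425] turn 0.20386461022046376 | now [0.553  0.0925 0.1355] [1.8e+02 1.0e-02 7.8e+00] t 52.85
0.04104531029573869 [ 0.20899467 -1.11905744 -4.23575681]
cover (array([0.57635638, 0.09706075]), (188.35316467285156, 150.412353515625), 7.702772617340088) 0.12626912463861129 60291
```

Call:
drive_tool(moves="0 0.0026 0 0.1 -1;0 0.0026 0.004 0.1 -1;0 0.0026 0.009 0.1 -1;0 0.0026 0.014 0.1 -1;0 0.0026 0.019 0.1 -1;0 0.0026 0.024 0.1 -1;0 0.0026 0.029 0.1 -1;0 0.0026 0.034 0.1 -1")

```text
time_s: 53.7
tool_pos: [0.5534, 0.09, 0.101]
tool_rot: [180.0, 0.0, 7.7]
force: [-0.5, 0.2, -2.8]
grip_width: 0.0407
```

Call:
drive_tool(moves="0 0 0.002 0 -1;0 0 0.004 0 -1;0 0 0.006 0 -1;0 0 0.007 0 -1;0 0 0.008 0 -1;0 0 0.009 0 -1;0 0 0.0095 0 -1;0 0 0.0095 0 -1")

```text
time_s: 54.5
tool_pos: [0.5535, 0.0899, 0.0922]
tool_rot: [180.0, -0.0, 7.7]
force: [-0.7, -0.2, -1.8]
grip_width: 0.0408
```

Run:
```python
from h import *
go([.5534,.0903,.092],7.6);o=get_obs();print(o['grip_width'],o['force'],o['wrist_torque'])
```

```text
shift [-0.     -0.0004  0.0002] turn 0.10192670504639523 | now [0.5535 0.0899 0.0922] [179.99  -0.     7.7 ] t 54.5
0.04084573351917611 [-0.67918152 -0.22482666 -1.79120332] [-0.02829209  0.12757045  0.01664825]
```

Nearly seated. I'll press about 2 mm further, release, rise and look.

Call:
drive_tool(moves="0 0 0.001 0 -1;0 0 0.002 0 -1;0 0 0.002 0 -1;0 0 0.002 0 -1;0 0 0.002 0 -0.4;0 0 0.002 0 0.2;0 0 0.002 0 1;0 0 0.002 0 1")

```text
time_s: 55.3
tool_pos: [0.5539, 0.0902, 0.0914]
tool_rot: [180.0, -0.1, 7.7]
force: [-2.5, -1.9, 3.9]
grip_width: 0.0578
```

Call:
drive_tool(moves="0 0 0 0 1;0 0 0 0 1;0 0 -0.02 0 1;0 0 -0.06 0 1;0 0 -0.11 0 1;-0.02 0 -0.16 0 1;-0.04 0 -0.21 0 1;-0.05 0 -0.24 0 1")

```text
time_s: 56.1
tool_pos: [0.5035, 0.0839, 0.3328]
tool_rot: [179.9, -0.2, 7.7]
force: [1.3, 0.3, -0.1]
grip_width: 0.0871
```

Call:
drive_tool(moves="0 0 0 0 1;0 0 0 0 1;0 0 0 0 1;0 0 0 0 1;0 0 0 0 1;0 0 0 0 1;0 0 0 0 1;0 0 0 0 1")

```text
time_s: 56.9
tool_pos: [0.5039, 0.0833, 0.3299]
tool_rot: [-180.0, 0.0, 7.7]
force: [0.1, 0.9, 0.0]
grip_width: 0.0873
```

Run:
```python
from h import *
go([.5,.08,.33],7.6)
C=cam('wrist');im,d=read_camera('wrist');save('w14',im);P,u,v=cloud(C,d)
n=(abs(P[:,0]-.5535)<.16)&(abs(P[:,1]-.0905)<.14)
m=n&(P[:,2]>.074)&(P[:,2]<.093);print('cover',rect(P[m]),np.percentile(P[m,2],[2,50,98]))
q=P[m];A=np.c_[q[:,:2]-[.5535,.0905],np.ones(len(q))];print('plane',np.linalg.lstsq(A,q[:,2],rcond=None)[0])
m=n&(P[:,2]>.105)&(P[:,2]<.14);print('tabs',rect(P[m]),np.percentile(P[m,2],[50,95]))
t,_=read_camera('top');s,_=read_camera('scene')
save('c14',cv2.resize(np.hstack([t[60:330,80:430],s[90:360,100:450]]),None,fx=1.14,fy=1.14))
for n,z in [('top',.24),('scene',.24)]:
  for r in pinpoint(n,'lamp_head')[:2]: print(n,r['conf'],at_z(cam(n),r['uv'],z).round(3))
```

```text
shift [-0.0043  0.0028 -0.0001] turn 0.10722022013213461 | now [0.5039 0.0833 0.3299] [-1.7999e+02  2.0000e-02  7.7100e+00] t 56.9
cover (array([0.55381812, 0.090685  ]), (235.1254425048828, 150.1705780029297), 7.867753982543945) [0.08128879 0.08306344 0.08483551]
plane [-0.00098536 -0.00043937  0.08307116]
tabs (array([0.55362878, 0.09056496]), (62.03095626831055, 31.590595245361328), -82.31929302215576) [0.120756   0.12210013]
top 0.71 [0.735 0.241 0.24 ]
top 0.59 [0.523 0.375 0.24 ]
scene 0.83 [0.521 0.373 0.24 ]
scene 0.35 [0.627 0.151 0.24 ]
```

View pics/c14.png

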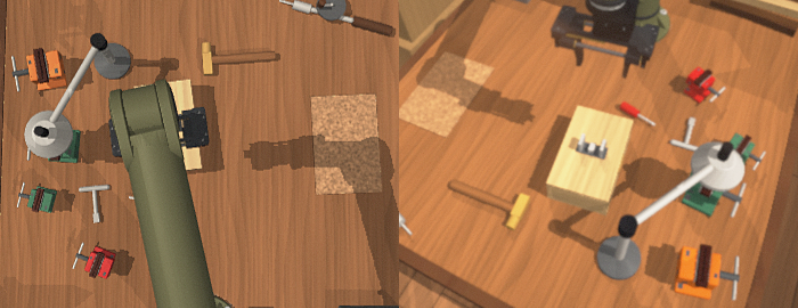

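The cover is shut and level at its original height, both tabs are out, the bench is clear of bridges, and the lamp is over the large green vise. Handing in.

```bash
python3 -c "
from cell import *
print(sign_off())"
```

```text
the job is handed in; nothing more can be done
None
```

The job is done and handed in at about 57 s: the lamp is over the large green vise, all four bridges are in the box, and the cover is back on and locked.

**Order of work:** I swung the lamp by its knob to the vise, pinched the cover's tabs and laid it right way up on the mat. I then put the bridges in the box and refitted the cover.

**Last checks:**
- **Cover:** it is level, with its top at 83.1 mm against 83.0 mm at the start.
- **Tabs:** they measure 62 mm over both, the same as before I pinched them, so both are sprung out.
- **Bridges:** no bridge shows on the bench in the last pictures. Before the cover went back on, the wrist view showed all four lying flat inside.
- **Lamp:** the head is at about (0.522, 0.374), roughly 1 cm from my estimate of the vise point.
- **Tools:** the hammer and tuning key look unmoved. I checked this by eye in the last picture, where the arm partly hides the screwdriver in the top view.

**What went wrong or disagreed:**
- My first grasp of the second bridge missed because I lifted before the fingers had closed. The second try held.
- A numeric check of bridge heights inside the box gave nonsense values, so I relied on the picture for that.
- One network reading in the last top view put the lamp head at the lamp post. I took that as a false report, since the scene view agreed with the other reading.

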